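Load the stoppered oil samples into the flask carrier

TASK

Put the four stoppered conical flasks of oil into the flask carrier for the sample store, each standing upright in the cup of its own size: the large flask in the widest cup, the two medium ones in the two middle-sized cups (either way round) and the small one in the narrowest cup. Keep them upright and set each down on the floor of its cup without dropping it. Leave the open flasks, the straight-sided stoppered bottle and the beaker standing where they are.

Things in the scene. Friction and masses are not known exactly. Their poses are not given: they have to be found in the camera images.
- large_center (a point): The large stoppered conical glass flask with brown oil: centre, on its axis, 78 mm above its base, z up. Base 82 mm across, cone up to 92 mm, then a straight 26 mm neck to 140 mm (top 5 mm a 32 mm lip); frosted stopper (34 mm flange, 20 mm knob), seated firmly, overall 156 mm high. Grip the neck about 119 mm above the base. 200 to 330 g
- medium_a_center (a point): One medium stoppered conical glass flask with brown oil: centre, on its axis, 63 mm above its base, z up. Base 64 mm across, cone up to 66 mm, then a straight 26 mm neck to 110 mm (top 5 mm a 32 mm lip); frosted stopper (34 mm flange, 20 mm knob), seated firmly, overall 126 mm high. Grip the neck about 91 mm above the base. 110 to 180 g
- medium_b_center (a point): The other medium stoppered conical glass flask with brown oil: centre, on its axis, 63 mm above its base, z up. Base 64 mm across, cone up to 66 mm, then a straight 26 mm neck to 110 mm (top 5 mm a 32 mm lip); frosted stopper (34 mm flange, 20 mm knob), seated firmly, overall 126 mm high. Grip the neck about 91 mm above the base. 110 to 180 g
- small_center (a point): The small stoppered conical glass flask with brown oil: centre, on its axis, 52 mm above its base, z up. Base 50 mm across, cone up to 46 mm, then a straight 26 mm neck to 88 mm (top 5 mm a 32 mm lip); frosted stopper (34 mm flange, 20 mm knob), seated firmly, overall 104 mm high. Grip the neck about 73 mm above the base. 60 to 100 g
- carrier: Grey carrier, fixed, any yaw; origin in mid-base on the bench. Four round cups: rims 36 mm, inner floors 10 mm above the bench, walls 4 mm. Inner diameter and centre (x, y) in its frame, mm: 96 at (-46, -46) for the large flask; 79 at (54, -46) and 79 at (-46, 54) for the medium ones; 63 at (54, 54) for the small one. Carrying bars along x at y = +-112, 28 mm high
- open_medium_center (a point): centre (half-way up, 55 mm above its base) of an open conical flask, no stopper, with brown oil in it: the same glass as the medium flasks, base 64 mm, neck 26 mm, height 110 mm, open mouth. Stays where it is
- open_small_center (a point): centre (half-way up, 44 mm above its base) of an open conical flask, no stopper, with brown oil in it: the same glass as the small flask, base 50 mm, neck 26 mm, height 88 mm, open mouth. Stays where it is
- bottle_center (a point): centre (half-way up, 61 mm above its base) of a stoppered reagent bottle, not conical: straight-sided, 60 mm across up to 64 mm, then a short shoulder, a 26 mm neck and the same kind of stopper, overall height 122 mm. Stays where it is
- beaker_center (a point): centre (half-way up, 35 mm above its base) of an empty open glass beaker, 50 mm across, 70 mm high. Stays where it is
- stirrer: white hotplate stirrer fixed to the bench on the other side from the carrier: about 215 mm along its x (control panel with two knobs towards -x) by 150 mm, 88 mm high with a round white top plate 134 mm across. Origin at the bench under the middle of its housing. Not used, an obstacle only
There are look-alikes about, which are no part of the job. Leave any purple look-alike of the part that bears bottle_center alone.

How it is judged:
At the end, for the whole second after the job is handed in: Each stoppered flask stands in a cup of its own size: within 12 mm of the cup's centre along each carrier axis, base within 6 mm of its floor, upright within 0.1 rad, at rest. Open flasks, bottle and beaker upright within 0.1 rad, at rest, within 20 mm of where they stood (x of large_center in the frame of carrier between -0.058 and -0.034 m and y of large_center in the frame of carrier between -0.058 and -0.034 m and z of large_center in the frame of carrier between 0.082 and 0.094 m and x of small_center in the frame of carrier between 0.042 and 0.066 m and y of small_center in the frame of carrier between 0.042 and 0.066 m and z of small_center in the frame of carrier between 0.056 and 0.068 m and (((x of medium_a_center in the frame of carrier between 0.042 and 0.066 m and y of medium_a_center in the frame of carrier between -0.058 and -0.034 m and z of medium_a_center in the frame of carrier between 0.067 and 0.079 m) and (x of medium_b_center in the frame of carrier between -0.058 and -0.034 m and y of medium_b_center in the frame of carrier between 0.042 and 0.066 m and z of medium_b_center in the frame of carrier between 0.067 and 0.079 m)) or ((x of medium_a_center in the frame of carrier between -0.058 and -0.034 m and y of medium_a_center in the frame of carrier between 0.042 and 0.066 m and z of medium_a_center in the frame of carrier between 0.067 and 0.079 m) and (x of medium_b_center in the frame of carrier between 0.042 and 0.066 m and y of medium_b_center in the frame of carrier between -0.058 and -0.034 m and z of medium_b_center in the frame of carrier between 0.067 and 0.079 m))) and angle between each of large_center, medium_a_center, medium_b_center, small_center, open_medium_center, open_small_center, bottle_center, beaker_center's own z axis and vertical below 0.1 rad and linear speed of each of large, medium_a, medium_b, small, open_medium, open_small, bottle, beaker below 0.02 m/s and distance of each of open_medium_center, open_small_center, bottle_center, beaker_center from where it was at the start of the episode below 0.02 m); the robot touches nothing.
It fails at once if a glass vessel that is to stay is pushed more than 30 mm or tipped by more than 0.35 rad (distance of any of open_medium_center, open_small_center, bottle_center, beaker_center from where it was at the start of the episode above 0.03 m or angle between any of open_medium_center, open_small_center, bottle_center, beaker_center's own z axis and vertical above 0.35 rad).
It fails at once if a stoppered flask is tipped by more than 0.5 rad (angle between any of large_center, medium_a_center, medium_b_center, small_center's own z axis and vertical above 0.5 rad).
It fails at once if a stoppered flask is dropped: it falls out of the fingers at more than 0.7 m/s (25 mm of free fall) ((linear speed of large above 0.7 m/s and contact force between the fingers and large below 0.05 N) or (linear speed of medium_a above 0.7 m/s and contact force between the fingers and medium_a below 0.05 N) or (linear speed of medium_b above 0.7 m/s and contact force between the fingers and medium_b below 0.05 N) or (linear speed of small above 0.7 m/s and contact force between the fingers and small below 0.05 N)).
It also fails if it takes over 115 s, if anything falls off the work surface, if the arm or the gripper's body presses on something with over 40 N, if the wrist force passes 120 N, or if a joint passes its speed limit or range.

ROBOT

A 6-joint arm with a two-finger parallel gripper is mounted at the origin on the work surface. World frame = base frame: x ahead of the robot, y to its left, z up, the work surface at z = 0. Lengths are in m, angles in rad, forces in N, time in s.
With the tool pointing down it reaches from about 0.25 to 0.8 m from the base axis. Payload 3.9 kg.
Tool frame: the origin (TCP) lies midway between the tips of the shut fingers; the grasp point (between the pads) lies r.tcp_to_grasp behind it (r.tcp_to_grasp is the distance from the TCP to the grasp point, in m); z points along the fingers, y is the line along which they close (so a half turn about z gives the same grasp; the last joint's range is limited). The gripper opens to 85 mm and grips with 20 to 120 N. Pads are 22 mm wide; open, the fingers measure 114 mm over their backs; the gripper's body (76 mm by 85 mm) begins 54 mm behind the grasp point. The pads swing forward as they close: fully open they stand 13 mm farther back than shut.
Start: joints at [-1.207, 0.26, -0.138, 1.173, 0, 1.571], TCP at [0.187, -0.491, 0.231] pointing down, gripper open.
Joint ranges: [-2.78, 2.78], [-0.83, 1.72], [-1.28, 1.37], [-1.9, 2.12], [-1.57, 1.48], [-3.14, 3.14]. Speed limits (rad/s): [2.57, 2.57, 3.14, 3.14, 3.14, 3.14].

INTERFACE

Orientations are given as [roll, pitch, yaw] about the fixed x, y, z axes, in that order (R = Rz(yaw) Ry(pitch) Rx(roll)).
In Python, from plant import r gives the robot as it stands. The module is installed in compiled form; this text tells all that it offers.
- The arm moves only by the tool move_arm, never from a script. Its argument "moves" is a list that holds one entry, the list of rows, each a list of 7 numbers: the finger opening in m, from 0 to 0.0854, then the shift along the world's x, y, z in m, then the turn, a rotation vector about the world's x, y, z in degrees. A call has 1 to 20 rows; each row shifts and turns the commanded pose from where the row before left it; what a row does not reach is not made up. A row lasts 1/10 s, in which the tool goes at most 50 mm and 8.59 degrees, less where a joint would pass 70% of its speed; a pose out of reach is approached as far as the arm can. A call is refused whole if a number of a shift passes 0.05 or a number of a turn 8.59, either way. A call with a gripper value outside its range is refused whole. The fingers move at their own pace and stop on an object; "force" is the grip in N (left out, the last holds). Time passes only in rows, so rows that do not move let the fingers close. It gives the time, the measured TCP pose, the force, the opening and the grip force at its end, in the units of the state.
- r.get_state(): the state, without advancing time (a new reading comes with each control period).
- r.grab_frame(name): name is "side" or "top" or "wrist"; returns a dict with "color" (480x640x3 uint8, blue, green, red), "camera_matrix" (3x3 intrinsics, pixels), "rvec" (rotation vector, rad) and "tvec" (3), from world to camera coordinates, as OpenCV has them; the wrist camera has in their place "mount" (4x4, takes a point from camera to tool coordinates, whose origin is the TCP and whose axes are the flange's). Camera axes: x right, y down, z forward; pixel columns grow to the right and rows downward; lengths in m; the calibration is good to about 2 mm. A picture is of the moment at which its call begins: read the wrist's pose just before it. There is no depth.
- r.sign_off(): hands the job in; it is judged then, once.
The state is a dict: "t": time; "joint_positions": joint angles; "qvel": joint speeds; "tau": joint torques, N m; "ee_pos": TCP position; "orientation": TCP orientation; "ft_force": force on the tool from outside, world axes, zero at the start; "torque": the same for the moment, N m; "opening": finger opening in m; "grip_force": force on a finger pad.
Only numpy, scipy, OpenCV 4.12 (cv2) and the standard library are available. Lean on these libraries where they do the work, as an engineer would, in place of code of your own. Each camera call takes 0.05 s, during which the arm holds its last target. There are 200 camera calls.

## Working session

There is one attempt and no reset: what is moved stays moved. The work goes in short steps, Python scripts to look and compute and a tool call to move; the robot and the scene stay as the last step left them, time stands still between calls to the robot, and variables do not carry over. Pictures are saved under pics/ and viewed, at most 14 in all, crops included, and the job is handed in when it is done.

Besides the shell and the picture viewer there is one more tool, called by a JSON object that holds its "api" and its "payload". move_arm: Moves the arm, as the interface text tells. Its arguments: {"type":"object","properties":{"moves":{"type":"array"},"force":{"type":"number"}},"required":["moves"]}

```bash
mkdir -p pics; python3 - <<'E'
from plant import r
import cv2,pickle
d={}
for n in ("side","top","wrist"):
    f=r.grab_frame(n); d[n]=f; cv2.imwrite(f"pics/{n}0.png",f["color"])
s=r.get_state(); d["s"]=s; pickle.dump(d,open("f0.pkl","wb"))
print(s["t"],s["ee_pos"],s["orientation"],s["opening"],r.tcp_to_grasp)
for n in("side","top"): print(n,d[n]["rvec"],d[n]["tvec"],d[n]["camera_matrix"])
print(d["wrist"]["mount"])
E
```

```text
0.15 [ 0.18661757 -0.49015689  0.230654  ] [-3.14007991e+00 -3.92026335e-05  3.63738064e-01] 0.08559978310124086 0.0187
side [ 0.73393828 -2.59406534  1.15153622] [0.45529081 0.270331   0.8652878 ] [[469.35922437   0.         333.75680824]
 [  0.         469.35922437 251.26747399]
 [  0.           0.           1.        ]]
top [ 2.16441427 -2.14344633  0.14487321] [-0.01402241  0.57308849  0.86476799] [[442.29912273   0.         309.51873216]
 [  0.         442.29912273 243.38188443]
 [  0.           0.           1.        ]]
[[-3.93219983e-04 -9.51505472e-01 -3.07631569e-01  7.85301807e-02]
 [ 9.99999275e-01 -7.24193189e-04  9.61715617e-04 -5.71019719e-04]
 [-1.13786236e-03 -3.07630968e-01  9.51505067e-01 -1.42845590e-01]
 [ 0.00000000e+00  0.00000000e+00  0.00000000e+00  1.00000000e+00]]
```

View pics/top0.png

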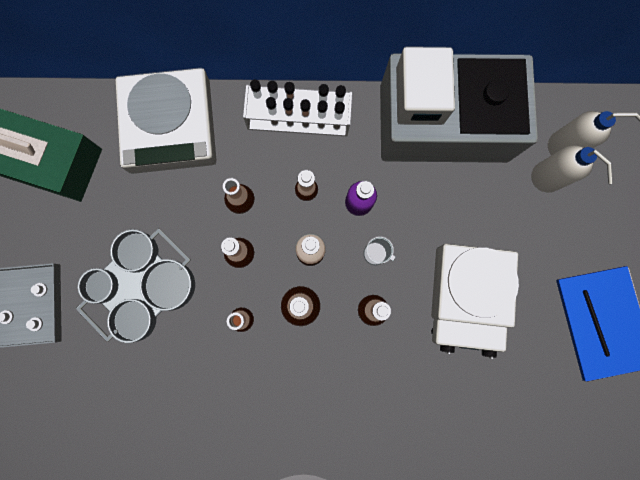

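View pics/side0.png

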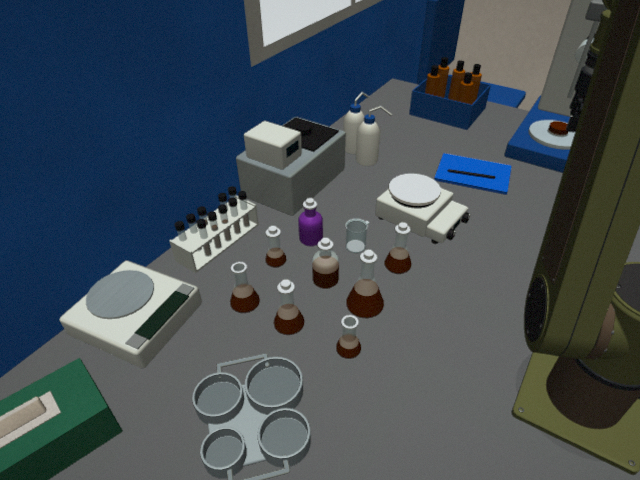

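The top view shows a stoppered flask with brown oil at (236,248), a small-looking one at (306,185), another at (376,310) and the large one at (300,305). The open flasks are at (237,195) and (239,319), the bottle at (310,248), its purple look-alike at (362,196) and the beaker at (378,250). The carrier is at about (135,285). I'll enlarge both views to confirm which flask is which size and read the pixels.

```bash
python3 - <<'E'
import pickle,cv2
d=pickle.load(open("f0.pkl","rb"))
def crop(n,x,y,w,h,s,o):
    cv2.imwrite(o,cv2.resize(d[n]["color"][y:y+h,x:x+w],None,fx=s,fy=s,interpolation=cv2.INTER_CUBIC))
crop("top",215,165,190,170,3.5,"pics/c1.png")
crop("side",220,190,200,175,3.4,"pics/c2.png")
crop("top",70,222,130,125,4.8,"pics/c3.png")
E
```

```text
(no output)
```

View pics/c1.png

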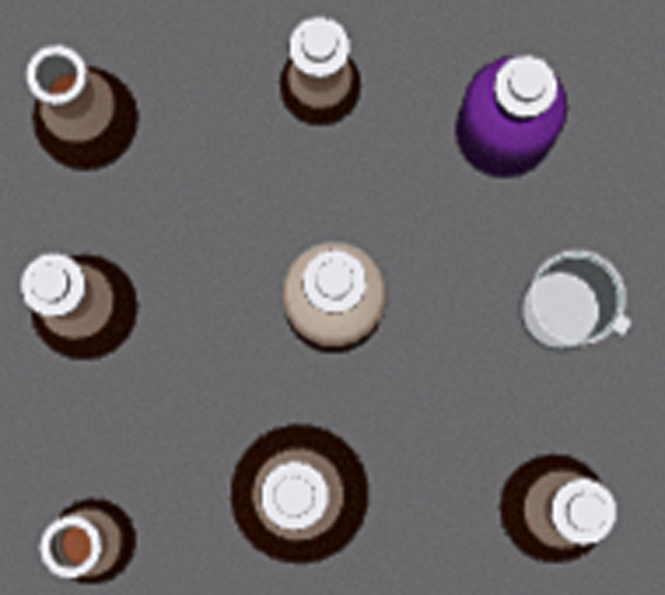

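View pics/c2.png

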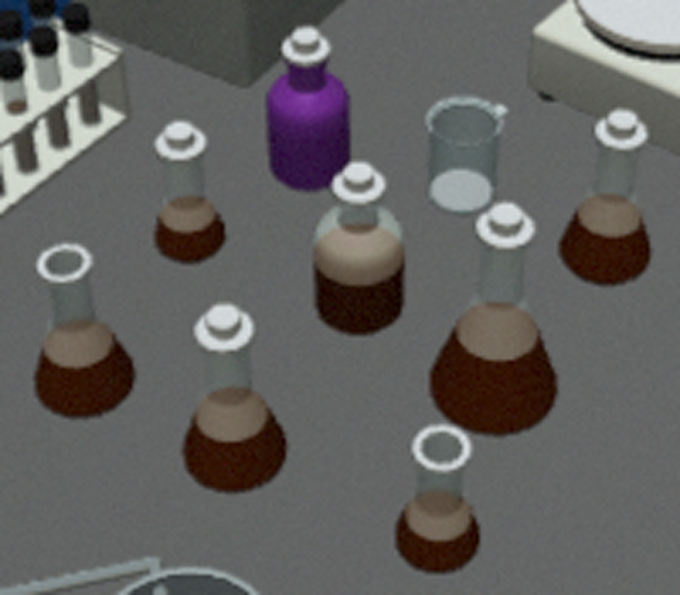

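View pics/c3.png

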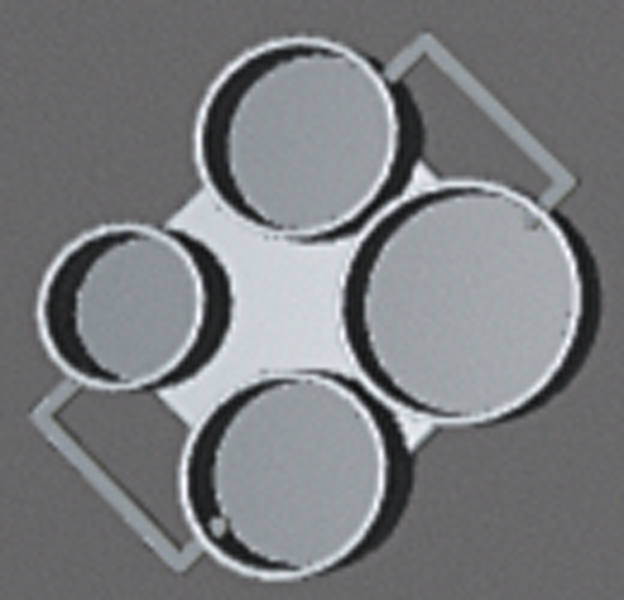

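The large flask is at top crop (299,493), where its base is about 39 px in the full frame. The medium ones are at (84,306) and (553,508), each about 30 px. The small one is at (320,84), about 23 px. All four have stoppers, are conical and hold brown oil. The things to leave have open mouths at (57,74) and (70,547), or straight sides: the bottle at (335,281) and the purple look-alike. The cup rims are at c3 (462,301), (297,138), (283,474) and (121,306).

```bash
cat > h.py <<'E'
import pickle,cv2,numpy as np
d=pickle.load(open("f0.pkl","rb"))
def ray(n,px,z):
    f=d[n];R=cv2.Rodrigues(np.array(f["rvec"],float))[0];t=np.array(f["tvec"],float).ravel()
    K=f["camera_matrix"];c=-R.T@t
    v=R.T@np.linalg.solve(K,[px[0],px[1],1]);return (c+v*(z-c[2])/v[2])[:2]
def un(p,o,s): return [o[i]+(p[i]+.5)/s-.5 for i in(0,1)]
E
python3 - <<'E'
from h import *
np.set_printoptions(precision=4,suppress=True)
T=lambda p,z:ray("top",un(p,(215,165),3.5),z)
S=lambda p,z:ray("side",un(p,(220,190),3.4),z)
for n,b,k,ks,H in [("large",(299.5,493.5),(295,495),(507,213),.156),("m1",(84,306),(51,284),(223,317),.126),("m2",(553,508.5),(587,512),(622,120),.126),("small",(320,84),(320,42),(180,131),.104),("bottle",(335,300),(335,281),(358,174),.122)]:
    print(n,T(b,0),T(k,H),S(ks,H))
print("om",T((86,117.5),0),T((57,74),.11),"os",T((94,540),0),T((70,547),.088),"beaker",T((562,308),0),"purple",T((527,86),.122))
C=lambda p:ray("top",un(p,(70,222),4.8),.036)
w=np.array([C(p) for p in[(462,301),(297,138),(283,474),(121,306)]]);print(w)
# fit: which medium is (54,-46)
for order in([(-46,-46),(54,-46),(-46,54),(54,54)],[(-46,-46),(-46,54),(54,-46),(54,54)]):
    m=np.array(order)/1000.;mc=m-m.mean(0);wc=w-w.mean(0)
    U,s,V=np.linalg.svd(mc.T@wc);D=np.diag([1,np.linalg.det(U@V)]);R=(U@D@V).T
    t=w.mean(0)-R@m.mean(0);fit=m@R.T+t
    print("yaw",np.arctan2(R[1,0],R[0,0]),"t",t,"\n",fit,"\nres",np.linalg.norm(fit-w,axis=1))
E
```

```text
large [0.4469 0.0097] [0.4473 0.0091] [0.4474 0.0114]
m1 [0.5582 0.1417] [0.5556 0.1392] [0.5563 0.1432]
m2 [ 0.4395 -0.1415] [ 0.4398 -0.1409] [ 0.4404 -0.1371]
small [0.6976 0.0001] [ 0.6942 -0.0005] [0.6936 0.0031]
bottle [ 0.5633 -0.0104] [ 0.5592 -0.0099] [ 0.5596 -0.0051]
om [0.675 0.144] [0.673  0.1427] os [0.4184 0.1314] [0.4179 0.1311] beaker [ 0.5598 -0.1481] purple [ 0.6658 -0.1121]
[[0.4872 0.2808]
 [0.5555 0.3544]
 [0.4148 0.3514]
 [0.4838 0.4239]]
yaw 0.8081699122182588 t [0.4855 0.347 ] 
 [[0.4869 0.2819]
 [0.556  0.3542]
 [0.4146 0.351 ]
 [0.4837 0.4233]] 
res [0.0012 0.0005 0.0005 0.0005]
yaw 0.9895762022913727 t [0.4865 0.3471] 
 [[0.4997 0.2834]
 [0.4161 0.3383]
 [0.5546 0.367 ]
 [0.471  0.4219]] 
res [0.0127 0.1404 0.1406 0.0129]
```

{"api": "move_arm", "payload": {"moves": [[[0.085,0.032,0.031,0,0,0,0],[0.085,0.032,0.031,0,0,0,0],[0.085,0.032,0.031,0,0,0,0],[0.085,0.032,0.031,0,0,0,0],[0.085,0.032,0.031,0,0,0,0],[0.085,0.032,0.031,0,0,0,0],[0.085,0.032,0.031,0,0,0,0],[0.085,0.032,0.031,0,0,0,0],[0.085,0.032,0.031,0,0,0,0],[0.085,0.032,0.031,0,0,0,0],[0.085,0.032,0.031,0,0,0,0],[0.085,0.032,0.031,0,0,0,0],[0.085,0.032,0.031,0,0,0,0],[0.085,0.032,0.031,0,0,0,0],[0.085,0.032,0.031,0,0,0,0],[0.085,0.028,0.026,0,0,0,0],[0.085,0,0,0,0,0,0],[0.085,0,0,0,0,0,0]]], "force": 40}}

```text
t: 1.95
ee_pos: [0.6947, 0.0011, 0.2299]
orientation: [-3.141, 0.002, 0.365]
ft_force: [-0.5, 0.2, 0.9]
opening: 0.0847
grip_force: 0.0
```

```bash
cat >> h.py <<'E'
from scipy.spatial.transform import Rotation as Ro
def wsnap(r,name):
    s=r.get_state();f=r.grab_frame("wrist");cv2.imwrite(f"pics/{name}.png",f["color"])
    T=np.eye(4);T[:3,:3]=Ro.from_euler("xyz",s["orientation"]).as_matrix();T[:3,3]=s["ee_pos"]
    M=T@np.array(f["mount"]);pickle.dump((M,f["camera_matrix"]),open("w.pkl","wb"))
    print(s["t"],s["ee_pos"],s["orientation"]);return M,f["camera_matrix"]
def wray(px,z):
    M,K=pickle.load(open("w.pkl","rb"));v=M[:3,:3]@np.linalg.solve(K,[px[0],px[1],1])
    return (M[:3,3]+v*(z-M[2,3])/v[2])[:2]
def wproj(p):
    M,K=pickle.load(open("w.pkl","rb"));q=K@(M[:3,:3].T@(np.array(p)-M[:3,3]));return q[:2]/q[2]
E
python3 -c "
from h import *
from plant import r
wsnap(r,'w1');print(wproj([.695,.001,.104]),wproj([.557,.141,.126]),wproj([.447,.01,.156]))"
```

```text
1.95 [0.69473629 0.00111967 0.22993116] [-3.14119463e+00  2.17906912e-03  3.65327983e-01]
[321.37599328 233.19150638] [ 84.5691107  341.08858699] [201.4406351 522.7502971]
```

View pics/w1.png

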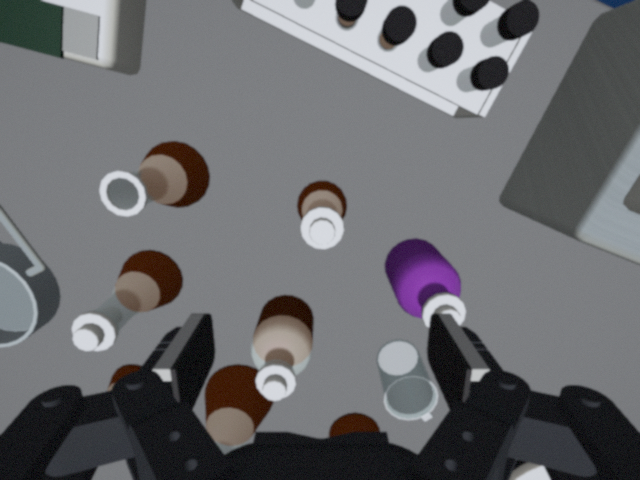

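Wrist view: the small flask's knob is at (321,230), against (321,233) predicted. The m1 knob is at (90,338), the bottle's at (275,384).

```bash
python3 -c "
from h import *
print(wray((321.5,230),.104),wray((90,338),.126),wray((275,384),.122))"
```

```text
[0.69735825 0.00180316] [0.56116702 0.13762285] [ 0.56835625 -0.00740345]
```

{"api": "move_arm", "payload": {"moves": [[[0.085,0.001,0,-0.03,0,0,0],[0.085,0,0,-0.03,0,0,0],[0.085,0,0,-0.03,0,0,0],[0.085,0,0,-0.03,0,0,0],[0.085,0,0,-0.03,0,0,0],[0.085,0,0,-0.027,0,0,0],[0.085,0,0,0,0,0,0],[0.05,0,0,0,0,0,0],[0.02,0,0,0,0,0,0],[0.02,0,0,0,0,0,0],[0.02,0,0,0,0,0,0],[0.02,0,0,0,0,0,0],[0.02,0,0,0,0,0,0],[0.02,0,0,0,0,0,0]]], "force": 40}}

```text
t: 3.4
ee_pos: [0.6972, 0.0005, 0.0564]
orientation: [3.14, -0.003, 0.364]
ft_force: [-0.7, -0.2, 6.4]
opening: 0.0322
grip_force: 39.1
```

The opening is 32 mm and there is an upward push, so the pads have caught the lip. I'll reopen, go lower and close again.

{"api": "move_arm", "payload": {"moves": [[[0.06,0,0,0,0,0,0],[0.06,0,0,0,0,0,0],[0.06,0,0,0,0,0,0],[0.06,0,0,-0.006,0,0,0],[0.06,0,0,0,0,0,0],[0.06,0,0,0,0,0,0],[0.02,0,0,0,0,0,0],[0.02,0,0,0,0,0,0],[0.02,0,0,0,0,0,0],[0.02,0,0,0,0,0,0],[0.02,0,0,0,0,0,0],[0.02,0,0,0,0,0,0]]], "force": 40}}

```text
t: 4.6
ee_pos: [0.6959, 0.0004, 0.0485]
orientation: [3.141, -0.0, 0.364]
ft_force: [-0.5, 0.3, -0.0]
opening: 0.0288
grip_force: 39.3
```

```bash
python3 - <<'E'
from plant import r
import cv2
f=r.grab_frame("side")["color"]
cv2.imwrite("pics/s1.png",cv2.resize(f[150:300,190:390],None,fx=3.5,fy=3.5,interpolation=cv2.INTER_CUBIC))
E
```

```text
(no output)
```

View pics/s1.png

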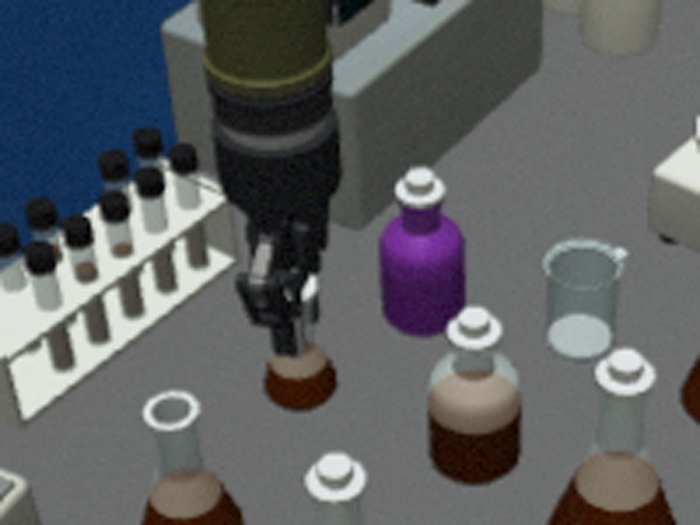

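The fingers hold the small flask's neck at (290,330). The vertical force is zero and the flask is standing. Lifting.

{"api": "move_arm", "payload": {"moves": [[[0.02,0,0,0.02,0,0,0],[0.02,0,0,0.035,0,0,0],[0.02,0,0,0.035,0,0,0],[0.02,0,0,0.035,0,0,0],[0.02,0,0,0.03,0,0,0],[0.02,-0.01,0.02,0,0,0,0],[0.02,-0.018,0.036,0,0,0,0],[0.02,-0.018,0.036,0,0,0,0],[0.02,-0.018,0.036,0,0,0,0],[0.02,-0.018,0.036,0,0,0,0],[0.02,-0.018,0.036,0,0,0,0],[0.02,-0.018,0.036,0,0,0,0],[0.02,-0.018,0.036,0,0,0,0],[0.02,-0.018,0.036,0,0,0,0],[0.02,-0.018,0.036,0,0,0,0],[0.02,-0.018,0.036,0,0,0,0],[0.02,-0.018,0.036,0,0,0,0],[0.02,-0.004,0.007,0,0,0,0],[0.02,0,0,0,0,0,0],[0.02,0,0,0,0,0,0]]]}}

```text
t: 6.65
ee_pos: [0.5262, 0.3378, 0.2033]
orientation: [-3.061, 0.001, 0.53]
ft_force: [0.4, -0.4, -0.4]
opening: 0.0292
grip_force: 39.6
```

```bash
python3 - <<'E'
from plant import r
from h import *
f=r.grab_frame("side")["color"]
a=cv2.resize(f[190:480,120:380],None,fx=2,fy=2)
wsnap(r,"w2");b=cv2.imread("pics/w2.png")
b=cv2.resize(b,(400,300));c=np.zeros((580,800+120-0,3),np.uint8)[:, :800]*0
c[:580,:400]=a[:,:400];c[:300,400:800]=b
cv2.imwrite("pics/m2.png",c)
E
```

```text
6.7 [0.52627506 0.33752943 0.20329441] [-3.06112107e+00  1.18592601e-03  5.30048439e-01]
```

View pics/m2.png

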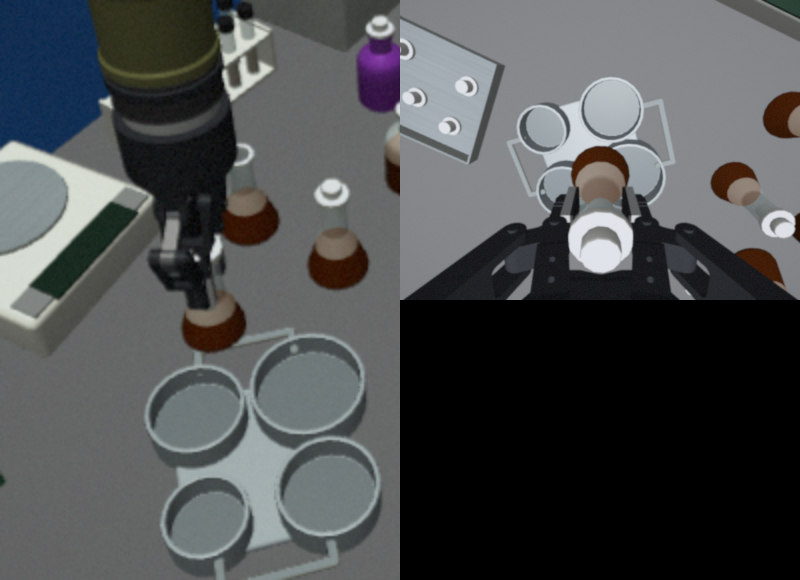

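```bash
python3 - <<'E'
from plant import r
s=r.get_state()
for k in("joint_positions","qvel","tau","ft_force","ee_pos","orientation"):print(k,s[k].round(3))
E
```

```text
joint_positions [0.529 0.445 0.066 1.193 0.081 3.141]
qvel [-0.003 -0.003 -0.001 -0.001  0.001  0.002]
tau [ 2.9200e-01 -5.1305e+01  2.5826e+01  9.0000e-03  3.3700e-01 -0.0000e+00]
ft_force [ 0.611  0.143 -1.03 ]
ee_pos [0.526 0.337 0.203]
orientation [-3.061e+00  1.000e-03  5.300e-01]
```

Joint 6 reached its limit (yaw = j1 − j6 + π), so the tool tilted. I'll turn the yaw to about 1.07 and level it before going on.

```bash
python3 - <<'E'
from plant import r
from h import *
s=r.get_state()
c=Ro.from_euler("xyz",s["orientation"]);t=Ro.from_euler("xyz",[np.pi,0,1.07])
a=Ro.from_euler("xyz",[np.pi,0,s["orientation"][2]])
print(np.degrees((a*c.inv()).as_rotvec()),np.degrees((t*a.inv()).as_rotvec()),np.array([.4837,.4233])-s["ee_pos"][:2])
E
```

```text
[-3.95207991e+00 -2.39024838e+00  2.63288810e-03] [ 0.          0.         30.95062911] [-0.04259394  0.08586499]
```

{"api": "move_arm", "payload": {"moves": [[[0.02,0,0,0,0,0,6],[0.02,0,0,0,-2,-1.2,6],[0.02,0,0,0,-2,-1.2,6],[0.02,0,0,0,0,0,6.5],[0.02,0,0,0,0,0,6.5],[0.02,0,0,0,0,0,0],[0.02,0,0,0,0,0,0]]]}}

```text
t: 7.45
ee_pos: [0.5262, 0.3376, 0.2034]
orientation: [-3.14, 0.017, 1.068]
ft_force: [-0.1, -0.1, -0.6]
opening: 0.0289
grip_force: 39.6
```

{"api": "move_arm", "payload": {"moves": [[[0.02,-0.01,0.021,0,0.85,-0.47,0],[0.02,-0.011,0.022,0,0,0,0],[0.02,-0.011,0.022,0,0,0,0],[0.02,-0.0105,0.0207,0,0,0,0],[0.02,0,0,0,0,0,0],[0.02,0,0,0,0,0,0],[0.02,0,0,0,0,0,0]]]}}

```text
t: 8.15
ee_pos: [0.4838, 0.4229, 0.2033]
orientation: [-3.141, 0.001, 1.07]
ft_force: [0.5, 1.3, -0.3]
opening: 0.029
grip_force: 39.6
```

```bash
python3 - <<'E'
from plant import r
from h import *
wsnap(r,"w3");f=r.grab_frame("side")["color"];t=r.grab_frame("top")["color"]
a=np.hstack([cv2.resize(f[260:480,120:330],(400,419)),cv2.resize(cv2.imread("pics/w3.png"),(400,300))[:,:] if 0 else cv2.resize(t[215:355,65:205],(400,419))])
cv2.imwrite("pics/m3.png",a)
E
```

```text
8.15 [0.48384084 0.42291118 0.20333061] [-3.14069927e+00  7.40789923e-04  1.06967646e+00]
```

View pics/m3.png

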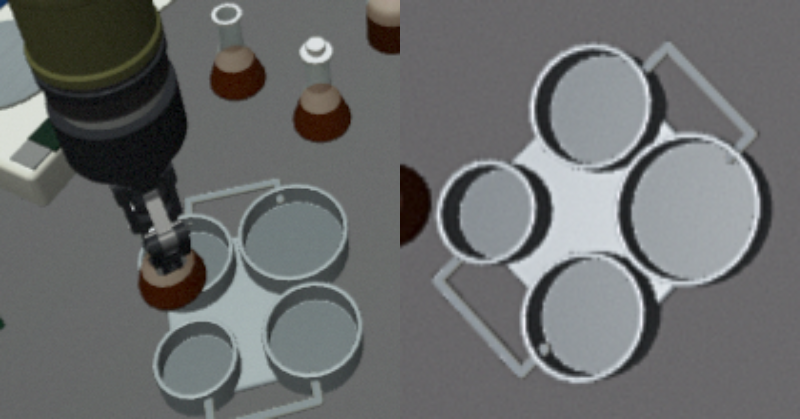

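The flask hangs upright. Its apparent offset from the small cup in both views fits its height. Lowering.

{"api": "move_arm", "payload": {"moves": [[[0.02,0,0,-0.03,0,0,0],[0.02,0,0,-0.03,0,0,0],[0.02,0,0,-0.03,0,0,0],[0.02,0,0,-0.02,0,0,0],[0.02,0,0,-0.015,0,0,0],[0.02,0,0,-0.01,0,0,0],[0.02,0,0,-0.005,0,0,0],[0.02,0,0,-0.002,0,0,0],[0.02,0,0,0,0,0,0],[0.02,0,0,0,0,0,0]]]}}

```text
t: 9.3
ee_pos: [0.484, 0.4243, 0.0623]
orientation: [-3.141, -0.001, 1.071]
ft_force: [0.6, 0.0, -0.9]
opening: 0.0285
grip_force: 39.6
```

{"api": "move_arm", "payload": {"moves": [[[0.02,0,0,-0.002,0,0,0],[0.02,0,0,-0.001,0,0,0],[0.02,0,0,-0.001,0,0,0],[0.02,0,0,0,0,0,0],[0.02,0,0,0,0,0,0]]]}}

```text
t: 9.8
ee_pos: [0.4837, 0.4244, 0.0585]
orientation: [-3.141, -0.001, 1.071]
ft_force: [-1.7, 0.1, 5.5]
opening: 0.029
grip_force: 39.7
```

{"api": "move_arm", "payload": {"moves": [[[0.05,0,0,0,0,0,0],[0.07,0,0,0,0,0,0],[0.085,0,0,0,0,0,0],[0.085,0,0,0,0,0,0],[0.085,0,0,0.03,0,0,0],[0.085,0,0,0.04,0,0,0],[0.085,0,0,0.04,0,0,0],[0.085,0,0,0.04,0,0,0],[0.085,0,0,0.02,0,0,0],[0.085,0.009,-0.035,0,0,0,0],[0.085,0.009,-0.035,0,0,0,0],[0.085,0.009,-0.035,0,0,0,0],[0.085,0.009,-0.035,0,0,0,0],[0.085,0.009,-0.035,0,0,0,0],[0.085,0.009,-0.035,0,0,0,0],[0.085,0.009,-0.035,0,0,0,0],[0.085,0.01,-0.038,0,0,0,0],[0.085,0,0,0,0,0,0],[0.085,0,0,0,0,0,0]]]}}

```text
t: 11.7
ee_pos: [0.5565, 0.14, 0.2273]
orientation: [-3.14, 0.0, 1.069]
ft_force: [-0.2, 0.1, 0.9]
opening: 0.0849
grip_force: 0.0
```

```bash
python3 - <<'E'
from plant import r
from h import *
wsnap(r,"w4");print(wproj([.557,.141,.126]))
t=r.grab_frame("top")["color"];f=r.grab_frame("side")["color"]
a=np.zeros((480,800,3),np.uint8);a[:300,:400]=cv2.resize(cv2.imread("pics/w4.png"),(400,300))
a[:420,400:]=cv2.resize(f[270:480,130:330],(400,420));a[300:480,:240]=cv2.resize(t[225:345,70:230],(240,180))
cv2.imwrite("pics/m4.png",a)
E
```

```text
11.7 [0.55653104 0.14004476 0.22725033] [-3.13987287e+00  2.47575366e-05  1.06926447e+00]
[321.50846441 242.73153711]
```

View pics/m4.png

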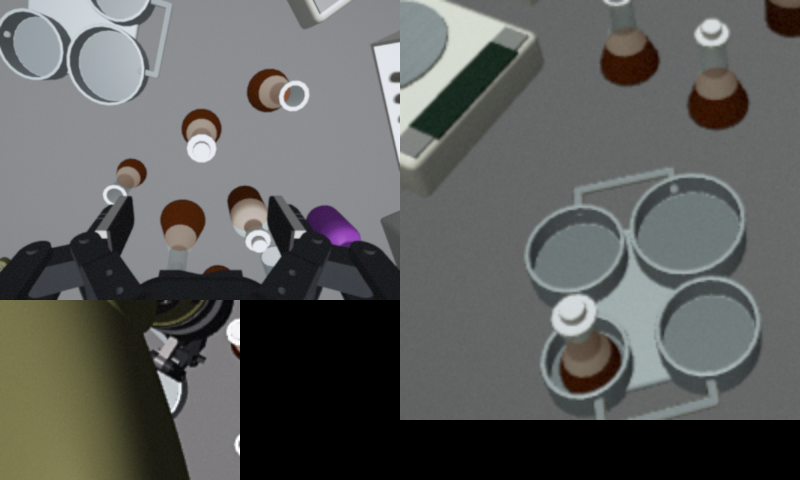

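The small flask stands upright in its cup at (585,350). The m1 knob is at full-frame wrist pixel (323,239), against (321,243) predicted, so it agrees. Gripping m1.

{"api": "move_arm", "payload": {"moves": [[[0.085,0.001,0.001,-0.03,0,0,0],[0.085,0.001,0,-0.035,0,0,0],[0.085,0,0,-0.035,0,0,0],[0.085,0,0,-0.035,0,0,0],[0.085,0,0,-0.025,0,0,0],[0.06,0,0,0,0,0,0],[0.02,0,0,0,0,0,0],[0.02,0,0,0,0,0,0],[0.02,0,0,0,0,0,0],[0.02,0,0,0,0,0,0],[0.02,0,0,0,0,0,0],[0.02,0,0,0,0,0,0],[0.02,0,0,0,0,0,0]]], "force": 50}}

```text
t: 13.15
ee_pos: [0.5599, 0.1425, 0.0694]
orientation: [3.14, -0.003, 1.071]
ft_force: [-1.7, 1.3, 6.3]
opening: 0.0282
grip_force: 48.5
```

{"api": "move_arm", "payload": {"moves": [[[0.02,0,0,0.01,0,0,0],[0.02,0,0,0.03,0,0,0],[0.02,0,0,0.04,0,0,0],[0.02,0,0,0.04,0,0,0],[0.02,0,0.015,0,0,0,0],[0.02,-0.0005,0.033,0,0,0,0],[0.02,-0.0005,0.033,0,0,0,0],[0.02,-0.0005,0.033,0,0,0,0],[0.02,-0.0005,0.033,0,0,0,0],[0.02,-0.0005,0.033,0,0,0,0],[0.02,0,0.033,0,0,0,0],[0.02,0,0,0,0,0,0],[0.02,0,0,0,0,0,0],[0.02,0,0,0,0,0,0]]]}}

```text
t: 14.55
ee_pos: [0.5555, 0.354, 0.1869]
orientation: [-3.14, 0.002, 1.071]
ft_force: [0.9, 0.9, -0.4]
opening: 0.0283
grip_force: 49.2
```

{"api": "move_arm", "payload": {"moves": [[[0.02,0,0,-0.03,0,0,0],[0.02,0,0,-0.03,0,0,0],[0.02,0,0,-0.02,0,0,0],[0.02,0,0,-0.015,0,0,0],[0.02,0,0,-0.006,0,0,0],[0.02,0,0,-0.002,0,0,0],[0.02,0,0,-0.002,0,0,0],[0.02,0,0,-0.001,0,0,0],[0.02,0,0,0,0,0,0],[0.02,0,0,0,0,0,0]]]}}

```text
t: 15.55
ee_pos: [0.5562, 0.355, 0.0819]
orientation: [-3.141, -0.0, 1.071]
ft_force: [0.1, -0.8, -1.7]
opening: 0.0286
grip_force: 50.5
```

{"api": "move_arm", "payload": {"moves": [[[0.02,0,0,-0.001,0,0,0],[0.02,0,0,-0.001,0,0,0],[0.02,0,0,-0.001,0,0,0],[0.02,0,0,0,0,0,0],[0.02,0,0,0,0,0,0]]]}}

```text
t: 16.05
ee_pos: [0.556, 0.355, 0.0788]
orientation: [-3.14, -0.0, 1.071]
ft_force: [-0.6, -0.7, 3.5]
opening: 0.0288
grip_force: 50.4
```

{"api": "move_arm", "payload": {"moves": [[[0.05,0,0,0,0,0,0],[0.07,0,0,0,0,0,0],[0.085,0,0,0,0,0,0],[0.085,0,0,0,0,0,0],[0.085,0,0,0.03,0,0,0],[0.085,0,0,0.04,0,0,0],[0.085,0,0,0.04,0,0,0],[0.085,0,0,0.04,0,0,0],[0.085,-0.009,-0.038,0,0,0,0],[0.085,-0.009,-0.038,0,0,0,0],[0.085,-0.009,-0.038,0,0,0,0],[0.085,-0.009,-0.038,0,0,0,0],[0.085,-0.009,-0.038,0,0,0,0],[0.085,-0.009,-0.038,0,0,0,0],[0.085,-0.009,-0.038,0,0,0,0],[0.085,-0.009,-0.038,0,0,0,0],[0.085,-0.009,-0.038,0,0,0,0],[0.085,-0.009,-0.038,0,0,0,0],[0.085,-0.009,-0.038,0,0,0,0],[0.085,-0.009,-0.038,0,0,0,0]]]}}

```text
t: 18.05
ee_pos: [0.4473, -0.1026, 0.2285]
orientation: [-3.141, 0.0, 1.071]
ft_force: [1.2, 0.3, -0.0]
opening: 0.0851
grip_force: 0.0
```

{"api": "move_arm", "payload": {"moves": [[[0.085,-0.008,-0.038,0,0,0,0],[0.085,0,0,0,0,0,0],[0.085,0,0,0,0,0,0]]]}}

```text
t: 18.35
ee_pos: [0.4397, -0.1397, 0.2284]
orientation: [-3.14, -0.0, 1.069]
ft_force: [0.3, 0.2, 1.2]
opening: 0.0852
grip_force: 0.0
```

```bash
python3 - <<'E'
from plant import r
from h import *
wsnap(r,"w5");print(wproj([.44,-.14,.126]),wproj([.447,.01,.156]))
t=r.grab_frame("top")["color"];f=r.grab_frame("side")["color"]
a=np.zeros((480,800,3),np.uint8);a[:300,:400]=cv2.resize(cv2.imread("pics/w5.png"),(400,300))
a[:420,400:]=cv2.resize(f[270:480,130:330],(400,420));a[300:480,:240]=cv2.resize(t[225:345,70:230],(240,180))
cv2.imwrite("pics/m5.png",a)
E
```

```text
18.35 [ 0.43968957 -0.13970371  0.2283895 ] [-3.14023740e+00 -3.28544978e-04  1.06905933e+00]
[322.11983117 243.8960778 ] [191.51125562   7.34730663]
```

View pics/m5.png

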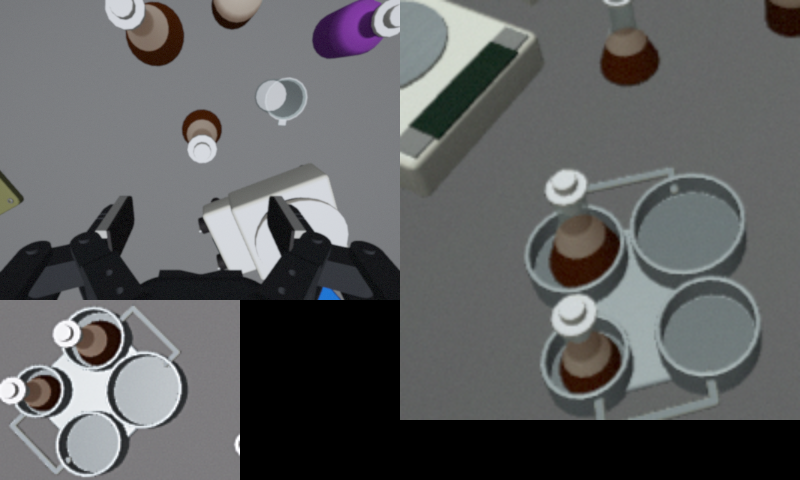

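Both placed flasks stand upright in their cups. The m2 knob is at (324,240), against (322,244) predicted, and the beaker and stirrer are clear. Gripping m2.

{"api": "move_arm", "payload": {"moves": [[[0.085,0.001,0.0005,-0.03,0,0,0],[0.085,0,0,-0.035,0,0,0],[0.085,0,0,-0.035,0,0,0],[0.085,0,0,-0.035,0,0,0],[0.085,0,0,-0.024,0,0,0],[0.06,0,0,0,0,0,0],[0.02,0,0,0,0,0,0],[0.02,0,0,0,0,0,0],[0.02,0,0,0,0,0,0],[0.02,0,0,0,0,0,0],[0.02,0,0,0,0,0,0],[0.02,0,0,0,0,0,0],[0.02,0,0,0,0,0,0]]], "force": 50}}

```text
t: 19.8
ee_pos: [0.4424, -0.1389, 0.071]
orientation: [3.14, -0.001, 1.071]
ft_force: [-0.9, 1.4, 6.0]
opening: 0.0283
grip_force: 48.6
```

{"api": "move_arm", "payload": {"moves": [[[0.02,0,0,0.01,0,0,0],[0.02,0,0,0.03,0,0,0],[0.02,0,0,0.045,0,0,0],[0.02,0,0,0.045,0,0,0],[0.02,0,0,0.045,0,0,0],[0.02,0,0,0.01,0,0,0],[0.02,-0.001,0.015,0,0,0,0],[0.02,-0.002,0.034,0,0,0,0],[0.02,-0.002,0.034,0,0,0,0],[0.02,-0.002,0.034,0,0,0,0],[0.02,-0.002,0.034,0,0,0,0],[0.02,-0.002,0.034,0,0,0,0],[0.02,-0.002,0.034,0,0,0,0],[0.02,-0.002,0.034,0,0,0,0],[0.02,-0.002,0.034,0,0,0,0],[0.02,-0.002,0.034,0,0,0,0],[0.02,-0.002,0.034,0,0,0,0],[0.02,-0.002,0.034,0,0,0,0],[0.02,-0.002,0.034,0,0,0,0],[0.02,0,0,0,0,0,0]]]}}

```text
t: 21.8
ee_pos: [0.4156, 0.2878, 0.2537]
orientation: [-3.139, -0.001, 1.076]
ft_force: [-0.8, -0.6, -2.8]
opening: 0.0287
grip_force: 49.6
```

{"api": "move_arm", "payload": {"moves": [[[0.02,-0.001,0.034,0,0,0,0],[0.02,0,0.033,0,0,0,0],[0.02,0,0,0,0,0,0],[0.02,0,0,0,0,0,0],[0.02,0,0,0,0,0,0]]]}}

```text
t: 22.3
ee_pos: [0.4145, 0.35, 0.254]
orientation: [-3.14, 0.002, 1.071]
ft_force: [0.0, 0.5, -1.5]
opening: 0.0284
grip_force: 49.7
```

{"api": "move_arm", "payload": {"moves": [[[0.02,0,0.0005,-0.03,0,0,0],[0.02,0,0,-0.04,0,0,0],[0.02,0,0,-0.04,0,0,0],[0.02,0,0,-0.03,0,0,0],[0.02,0,0,-0.015,0,0,0],[0.02,0,0,-0.01,0,0,0],[0.02,0,0,-0.003,0,0,0],[0.02,0,0,-0.001,0,0,0],[0.02,0,0,-0.001,0,0,0],[0.02,0,0,0,0,0,0],[0.02,0,0,0,0,0,0]]]}}

```text
t: 23.4
ee_pos: [0.4153, 0.3522, 0.0851]
orientation: [-3.141, -0.001, 1.071]
ft_force: [0.1, 0.1, -1.3]
opening: 0.0284
grip_force: 49.7
```

{"api": "move_arm", "payload": {"moves": [[[0.02,0,0,-0.001,0,0,0],[0.02,0,0,-0.001,0,0,0],[0.02,0,0,0,0,0,0],[0.02,0,0,0,0,0,0]]]}}

```text
t: 23.8
ee_pos: [0.4148, 0.3518, 0.0823]
orientation: [-3.14, 0.0, 1.071]
ft_force: [1.0, -0.5, -3.4]
opening: 0.0281
grip_force: 49.7
```

{"api": "move_arm", "payload": {"moves": [[[0.02,0,0,-0.001,0,0,0],[0.02,0,0,-0.001,0,0,0],[0.02,0,0,0,0,0,0],[0.02,0,0,0,0,0,0]]]}}

```text
t: 24.2
ee_pos: [0.4152, 0.3524, 0.0812]
orientation: [-3.14, -0.001, 1.071]
ft_force: [-1.6, 0.3, 6.2]
opening: 0.0284
grip_force: 49.9
```

{"api": "move_arm", "payload": {"moves": [[[0.05,0,0,0,0,0,0],[0.07,0,0,0,0,0,0],[0.085,0,0,0,0,0,0],[0.085,0,0,0,0,0,0],[0.085,0,0,0.03,0,0,0],[0.085,0,0,0.045,0,0,0],[0.085,0,0,0.045,0,0,0],[0.085,0,0,0.045,0,0,0],[0.085,0.0033,-0.034,0.005,0,0,0],[0.085,0.0033,-0.034,0.005,0,0,0],[0.085,0.0033,-0.034,0.005,0,0,0],[0.085,0.0033,-0.034,0.005,0,0,0],[0.085,0.0033,-0.034,0,0,0,0],[0.085,0.0033,-0.034,0,0,0,0],[0.085,0.0033,-0.034,0,0,0,0],[0.085,0.0033,-0.034,0,0,0,0],[0.085,0.0033,-0.034,0,0,0,0],[0.085,0.0033,-0.034,0,0,0,0],[0.085,0,0,0,0,0,0],[0.085,0,0,0,0,0,0]]]}}

```text
t: 26.2
ee_pos: [0.4478, 0.0113, 0.2653]
orientation: [-3.14, -0.0, 1.069]
ft_force: [0.5, 0.3, -0.5]
opening: 0.0846
grip_force: 0.0
```

```bash
python3 - <<'E'
from plant import r
from h import *
wsnap(r,"w6");print(wproj([.447,.01,.156]))
t=r.grab_frame("top")["color"];f=r.grab_frame("side")["color"]
a=np.zeros((480,800,3),np.uint8);a[:300,:400]=cv2.resize(cv2.imread("pics/w6.png"),(400,300))
a[:420,400:]=cv2.resize(f[270:480,130:330],(400,420));a[300:480,:240]=cv2.resize(t[225:345,70:230],(240,180))
cv2.imwrite("pics/m6.png",a)
E
```

```text
26.2 [0.4478306  0.01132332 0.26525613] [-3.13986897e+00 -3.80133880e-05  1.06933160e+00]
[321.42756568 242.82984462]
```

View pics/m6.png

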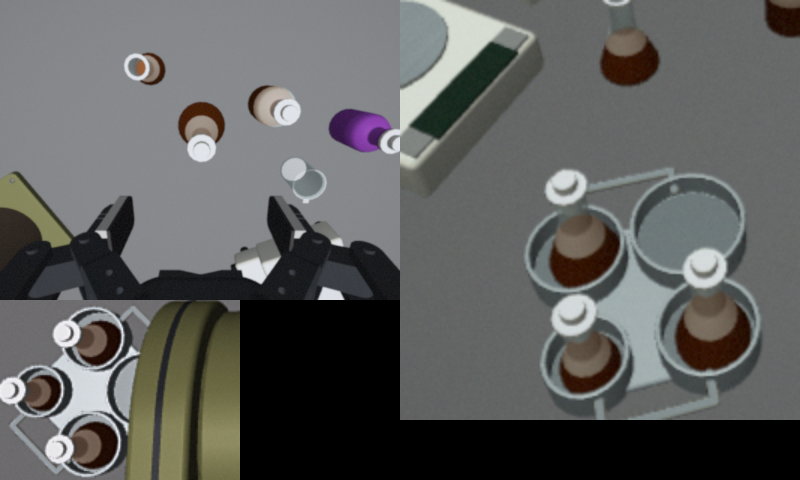

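Three flasks are placed and upright. The large flask's knob is at (322,239), in line with the estimate. Gripping it with more force.

{"api": "move_arm", "payload": {"moves": [[[0.085,0,0,-0.03,0,0,0],[0.085,0,0,-0.035,0,0,0],[0.085,0,0,-0.035,0,0,0],[0.085,0,0,-0.035,0,0,0],[0.085,0,0,-0.033,0,0,0],[0.06,0,0,0,0,0,0],[0.02,0,0,0,0,0,0],[0.02,0,0,0,0,0,0],[0.02,0,0,0,0,0,0],[0.02,0,0,0,0,0,0],[0.02,0,0,0,0,0,0],[0.02,0,0,0,0,0,0],[0.02,0,0,0,0,0,0]]], "force": 65}}

```text
t: 27.65
ee_pos: [0.4497, 0.0122, 0.0994]
orientation: [3.14, -0.003, 1.072]
ft_force: [-0.8, 1.1, 5.6]
opening: 0.0277
grip_force: 62.5
```

{"api": "move_arm", "payload": {"moves": [[[0.02,0,0,0.01,0,0,0],[0.02,0,0,0.03,0,0,0],[0.02,0,0,0.04,0,0,0],[0.02,0,0,0.04,0,0,0],[0.02,0,0,0.03,0,0,0],[0.02,0.002,0.015,0,0,0,0],[0.02,0.004,0.028,0,0,0,0],[0.02,0.004,0.028,0,0,0,0],[0.02,0.004,0.028,0,0,0,0],[0.02,0.004,0.028,0,0,0,0],[0.02,0.004,0.028,0,0,0,0],[0.02,0.004,0.028,0,0,0,0],[0.02,0.004,0.028,0,0,0,0],[0.02,0.004,0.028,0,0,0,0],[0.02,0.004,0.028,0,0,0,0],[0.02,0.001,0.004,0,0,0,0],[0.02,0,0,0,0,0,0],[0.02,0,0,0,0,0,0],[0.02,0,0,0,0,0,0]]]}}

```text
t: 29.55
ee_pos: [0.4866, 0.2816, 0.2476]
orientation: [-3.14, 0.001, 1.07]
ft_force: [-0.3, -0.1, -3.1]
opening: 0.028
grip_force: 63.6
```

Contact is expected at z ≈ 0.109.

{"api": "move_arm", "payload": {"moves": [[[0.02,0,0,-0.03,0,0,0],[0.02,0,0,-0.035,0,0,0],[0.02,0,0,-0.03,0,0,0],[0.02,0,0,-0.02,0,0,0],[0.02,0,0,-0.012,0,0,0],[0.02,0,0,-0.006,0,0,0],[0.02,0,0,-0.002,0,0,0],[0.02,0,0,-0.001,0,0,0],[0.02,0,0,0,0,0,0],[0.02,0,0,0,0,0,0]]]}}

```text
t: 30.55
ee_pos: [0.4874, 0.2821, 0.1112]
orientation: [-3.141, 0.001, 1.071]
ft_force: [2.7, 0.3, -2.1]
opening: 0.028
grip_force: 61.7
```

{"api": "move_arm", "payload": {"moves": [[[0.02,0,0,-0.001,0,0,0],[0.02,0,0,-0.001,0,0,0],[0.02,0,0,0,0,0,0],[0.02,0,0,0,0,0,0]]]}}

```text
t: 30.95
ee_pos: [0.4867, 0.2826, 0.109]
orientation: [-3.14, 0.001, 1.071]
ft_force: [2.9, -0.5, -3.0]
opening: 0.0279
grip_force: 61.8
```

{"api": "move_arm", "payload": {"moves": [[[0.02,0,0,-0.001,0,0,0],[0.02,0,0,-0.0005,0,0,0],[0.02,0,0,0,0,0,0],[0.02,0,0,0,0,0,0]]]}}

```text
t: 31.35
ee_pos: [0.4867, 0.2829, 0.1079]
orientation: [-3.14, 0.0, 1.071]
ft_force: [3.0, 0.1, -1.1]
opening: 0.0275
grip_force: 61.9
```

{"api": "move_arm", "payload": {"moves": [[[0.02,0,0,-0.001,0,0,0],[0.02,0,0,0,0,0,0],[0.02,0,0,0,0,0,0]]]}}

```text
t: 31.65
ee_pos: [0.4868, 0.283, 0.1078]
orientation: [-3.14, -0.001, 1.072]
ft_force: [0.1, 0.1, 5.4]
opening: 0.0276
grip_force: 61.6
```

Contact with the floor. Releasing, then rising and moving clear.

{"api": "move_arm", "payload": {"moves": [[[0.05,0,0,0,0,0,0],[0.07,0,0,0,0,0,0],[0.085,0,0,0,0,0,0],[0.085,0,0,0,0,0,0],[0.085,0,0,0.03,0,0,0],[0.085,0,0,0.04,0,0,0],[0.085,0,0,0.04,0,0,0],[0.085,0,0,0.04,0,0,0],[0.085,0,-0.03,0,0,0,0],[0.085,0,-0.035,0,0,0,0],[0.085,0,-0.035,0,0,0,0],[0.085,0,-0.035,0,0,0,0],[0.085,0,-0.035,0,0,0,0],[0.085,0,-0.035,0,0,0,0],[0.085,0,-0.035,0,0,0,0],[0.085,0,-0.035,0,0,0,0],[0.085,0,-0.035,0,0,0,0],[0.085,0,0,0,0,0,0],[0.085,0,0,0,0,0,0]]]}}

```text
t: 33.55
ee_pos: [0.4867, -0.0276, 0.2567]
orientation: [-3.14, -0.0, 1.069]
ft_force: [0.1, 0.1, 0.2]
opening: 0.0847
grip_force: 0.0
```

```bash
python3 - <<'E'
from plant import r
import cv2,numpy as np
t=r.grab_frame("top")["color"];f=r.grab_frame("side")["color"]
cv2.imwrite("pics/end.png",np.hstack([cv2.resize(f[190:480,130:430],(400,387)),cv2.resize(t[160:360,70:400],(400,242+145))[:387]]))
E
```

```text
(no output)
```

View pics/end.png

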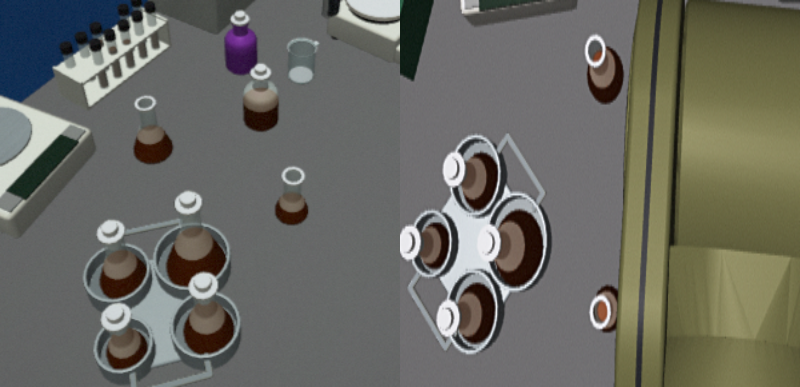

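All four flasks stand upright in their cups: large (195,245), mediums (120,270) and (205,315), small (120,345). The open flasks, bottle and beaker are standing where they were. Handing in.

```bash
python3 -c "
from plant import r
print(r.sign_off())"
```

```text
the job is handed in; nothing more can be done
None
```

I put all four stoppered flasks upright in the cups of their own sizes, left the open flasks, bottle and beaker standing, and handed the job in at about 34 s; the hand-in returned no verdict.

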